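# Show the customer the chosen pieces and ring for service

## Task

Show the customer which two chocolates were chosen from the tasting tray: point from right above at the centre of the larger heart, fingertips about two or three centimetres above it, and keep still there for two seconds, then point in the same way at the ball truffle. Then press the button of the counter bell right down, let it come back up, and draw clear, so that the assistant comes to box them. Touch none of the chocolates, do not bring the fingertips low over any other piece (pass well above them), and leave everything else on the counter where it is.

Things in the scene. Friction and masses are not known exactly. Their poses are not given: they have to be found in the camera images.
- tray: low aluminium tasting tray with a paper liner, 200 mm (its x) by 280 mm (its y), fixed; origin under its centre; its floor is 6 mm and its rim 12 mm above the counter. On it lie six loose dark chocolate pieces of one colour in two rows of three, about 80 mm apart, in any order and at any yaw
- heart_large_top (a point): centre of the top of the larger heart, 51 mm wide and 47 mm long, 16 mm tall; loose dark chocolate, lying flat on the tray floor; z up
- truffle_top (a point): centre of the top of the ball truffle, 32 mm across, with a small flat underside, 28 mm tall; loose dark chocolate, lying flat on the tray floor; z up
- heart_small_top (a point): centre of the top of the smaller heart, 26 mm wide and 24 mm long, 12 mm tall; loose dark chocolate, lying flat on the tray floor; z up
- disc_top (a point): centre of the top of a flat round disc, 38 mm across, 10 mm tall; loose dark chocolate, lying flat on the tray floor; z up
- square_top (a point): centre of the top of a square, 30 by 30 mm, 16 mm tall; loose dark chocolate, lying flat on the tray floor; z up
- stick_top (a point): centre of the top of a long stick, 60 by 16 mm, 14 mm tall; loose dark chocolate, lying flat on the tray floor; z up
- plunger (a joint): travel of the counter bell's button, m: 0 up, 0.006 fully down; it counts as rung beyond 0.004; a spring returns it, 1.2 N at the start and 4.8 N fully down
- bell_button (a point): centre of the top of the counter bell's button, an 18 mm brass disc 58 mm above the counter; it moves straight down when pressed. The bell is a fixed steel dome 80 mm across and 44 mm tall on a black foot
- gift_box: loose closed cardboard gift box, 94 by 94 by 44 mm; origin under its centre; leave alone
- jar: loose closed jar, 64 mm across, 100 mm tall, beyond the tray; origin under its centre; leave alone
- cup: loose white mug, 70 mm across, 60 mm tall, handle towards its y; origin under its centre; leave alone
- tongs: loose steel serving tongs lying flat, about 206 mm along their x, 50 mm wide, 14 mm tall, left of the tray; origin underneath the middle; leave alone
Mind the look-alikes: they are no part of the job. What is shaped like the part that bears heart_large_top but blue or purple is not meant.

How it is judged:
On the way, in this order (a step that is already met when the one before it is completed fails the run):
1. the tool point dwells close above the larger heart (horizontal distance between the grasp point and heart_large_top below 0.02 m and z of the grasp point in the frame of heart_large_top between 0.012 and 0.075 m), for 1.5 s.
2. then the tool point dwells close above the ball truffle (horizontal distance between the grasp point and truffle_top below 0.02 m and z of the grasp point in the frame of truffle_top between 0.012 and 0.075 m), for 1.5 s.
3. then the bell's button is pressed down by the robot (value of joint plunger above 0.004 m), for 0.05 s.
At the end, for the whole second after the job is handed in: the bell's button is back up (within 1.5 mm), every chocolate is at rest within 6 mm and every other loose thing within 10 mm of where it started (value of joint plunger below 0.0015 m and distance of each of heart_large_top, truffle_top, heart_small_top, disc_top, square_top, stick_top from where it was at the start of the episode below 0.006 m and distance of each of gift_box, jar, cup, tongs from where it was at the start of the episode below 0.01 m and linear speed of each of heart_large, truffle, heart_small, disc, square, stick below 0.02 m/s); the robot touches nothing.
It fails at once if a chocolate is touched by the robot (contact force between any of the arm, the fingers and heart_large above 0.1 N or contact force between any of the arm, the fingers and truffle above 0.1 N or contact force between any of the arm, the fingers and heart_small above 0.1 N or contact force between any of the arm, the fingers and disc above 0.1 N or contact force between any of the arm, the fingers and square above 0.1 N or contact force between any of the arm, the fingers and stick above 0.1 N).
It fails at once if a chocolate is moved or lifted (6 mm) (distance of any of heart_large_top, truffle_top, heart_small_top, disc_top, square_top, stick_top from where it was at the start of the episode above 0.006 m).
It fails at once if the tool point comes within 20 mm sideways and 55 mm above the top of a piece that was not chosen ((horizontal distance between the grasp point and heart_small_top below 0.02 m and z of the grasp point in the frame of heart_small_top below 0.055 m) or (horizontal distance between the grasp point and disc_top below 0.02 m and z of the grasp point in the frame of disc_top below 0.055 m) or (horizontal distance between the grasp point and square_top below 0.02 m and z of the grasp point in the frame of square_top below 0.055 m) or (horizontal distance between the grasp point and stick_top below 0.02 m and z of the grasp point in the frame of stick_top below 0.055 m)).
It fails at once if the gift box, jar, mug or tongs are moved (10 mm) (distance of any of gift_box, jar, cup, tongs from where it was at the start of the episode above 0.01 m).
It also fails if it takes over 53 s, if anything falls off the work surface, if the arm or the gripper's body presses on something with over 40 N, if the wrist force passes 120 N, or if a joint passes its speed limit or range.

## Robot

A 7-joint arm with a two-finger parallel gripper is mounted at the origin on the work surface. World frame = base frame: x ahead of the robot, y to its left, z up, the work surface at z = 0. Lengths are in m, angles in rad, forces in N, time in s.
With the tool pointing down it reaches from about 0.4 to 0.9 m from the base axis. Payload 5.5 kg.
Tool frame: the origin (TCP) lies between the finger pads, 19 mm behind the fingertips; this is the grasp point; z points along the fingers, y is the line along which they close (so a half turn about z gives the same grasp; the last joint's range is limited). The gripper opens to 92 mm and grips with 3 to 60 N. Pads are 19 mm wide; open, the fingers measure 130 mm over their backs; the gripper's body (75 mm by 190 mm) begins 47 mm behind the grasp point.
Start: joints at [1.462, 0.501, -0.427, 1.55, 0.221, 1.138, -0.21], TCP at [0.236, -0.606, 0.246] pointing down, gripper open.
Joint ranges: [-2.88, 2.88], [-0.31, 2.03], [-1.54, 1.56], [0.2, 2.42], [-1.41, 4.55], [0.19, 2.02], [-2.57, 2.57]. Speed limits (rad/s): [2.57, 2.57, 3.14, 3.14, 3.14, 3.14, 3.14].

## Interface

Orientations are given as a rotation vector (axis times angle).
In Python, from cell import manip gives the robot as it stands.
- The arm moves only by the tool carry_out, never from a script. Its arguments are lists of equal length, an entry for each row: "dr": the turn, a rotation vector about the tool's x, y, z normalised to -1 to 1, where 1 is 90 degrees, a list of three; "translation": the shift along the tool's x, y, z normalised to -1 to 1, where 1 is 0.02 m, a list of three; "hand": the closure, from 0 (fully open) to 1 (shut). A call has 1 to 5 rows; each row shifts and turns the commanded pose from where the row before left it, along the tool's axes as they then stand; what a row does not reach is not made up. A row lasts 1/12 s, in which the tool goes at most 41.7 mm and 7.16 degrees, less where a joint would pass 70% of its speed; a pose out of reach is approached as far as the arm can. A call with a number of a shift or a turn outside -1 to 1 is refused whole. A call with a gripper value outside its range is refused whole. The fingers move at their own pace and stop on an object; "newtons" is the grip in N (left out, the last holds). Time passes only in rows, so rows that do not move let the fingers close. It gives the time, the measured TCP pose, the force, the opening and the grip force at its end, in the units of the state.
- manip.sense(): the state, without advancing time (a new reading comes with each control period).
- manip.snapshot(name): name is "scene" or "top"; returns a dict with "pixels" (384x512x3 uint8, red, green, blue), "range_z" (384x512 float32, m along the optical axis (not along the pixel's ray), 0 where there is no reading), "mtx" (3x3 intrinsics, pixels), "rvec" (rotation vector, rad) and "tvec" (3), from world to camera coordinates, as OpenCV has them. Camera axes: x right, y down, z forward; pixel columns grow to the right and rows downward; lengths in m; the calibration is good to about 2 mm. A picture is of the moment at which its call begins.
- manip.close_job(): hands the job in; it is judged then, once.
The state is a dict: "t": time; "joint_pos": joint angles; "joint_vel": joint speeds; "effort": joint torques, N m; "position": TCP position; "tool_rot": TCP orientation; "wrist_force": force on the tool from outside, world axes, zero at the start; "torque": the same for the moment, N m; "grip_width": finger opening in m; "grip_force": force on a finger pad.
Only numpy, scipy, OpenCV 4.12 (cv2) and the standard library are available. Lean on these libraries where they do the work, as an engineer would, in place of code of your own. Each camera call takes 0.05 s, during which the arm holds its last target. There are 200 camera calls.

## Working session

There is one attempt and no reset: what is moved stays moved. The work goes in short steps, Python scripts to look and compute and a tool call to move; the robot and the scene stay as the last step left them, time stands still between calls to the robot, and variables do not carry over. Pictures are saved under pics/ and viewed, at most 10 in all, crops included, and the job is handed in when it is done.

Besides the shell and the picture viewer there is one more tool, called after "Request:" in YAML: its name, and indented under it one key for each argument. carry_out: Moves the arm, as the interface text tells. Its arguments: {"type":"object","properties":{"dr":{"type":"array"},"translation":{"type":"array"},"hand":{"type":"array"},"newtons":{"type":"number"}},"required":["dr","translation","hand"]}

```bash
mkdir -p pics; cat > h.py <<'E'
import numpy as np, cv2
from cell import manip
def snap(n):
    s=manip.snapshot(n); s['R']=cv2.Rodrigues(np.array(s['rvec'],float))[0]; return s
def ray(s,u,v,z):
    K=np.array(s['mtx']);d=s['R'].T@np.linalg.inv(K)@[u,v,1.];c=-s['R'].T@np.array(s['tvec']).ravel()
    return c+d*(z-c[2])/d[2]
def save(s,f): cv2.imwrite(f,cv2.cvtColor(s['pixels'],cv2.COLOR_RGB2BGR))
E
python3 - <<'E'
from h import *
for n in('scene','top'):
    s=snap(n);save(s,f'pics/{n}0.png');np.savez(f'{n}0.npz',**s);print(n,-s['R'].T@np.array(s['tvec']).ravel())
print(manip.sense())
E
```

```text
scene [1.14343762 0.09470281 0.81895183]
top [0.36138263 0.05021569 1.19041607]
{'t': 0.1, 'joint_pos': array([ 1.46219974,  0.50180851, -0.42682022,  1.551346  ,  0.22078676,
        1.13831382, -0.21030455]), 'joint_vel': array([ 5.30662478e-05, -2.90400790e-04, -3.91892625e-04, -3.48491325e-03,
        1.89496177e-03, -3.53041893e-04, -1.05511102e-03]), 'effort': array([-1.09350431e-02, -5.67869854e+01, -5.83835363e+00, -2.79913902e+01,
       -6.89771539e-02,  2.40872026e-02,  1.03470529e-05]), 'position': array([ 0.23589076, -0.60503003,  0.24454882]), 'tool_rot': array([-3.08567607e+00, -5.80401390e-01,  3.89382969e-04]), 'wrist_force': array([ 0.71274019, -0.33753082, -0.47489793]), 'torque': array([-0.01022937,  0.01295416,  0.04579585]), 'grip_force': 0.0, 'grip_width': 0.09171964611476466}
```

View pics/top0.png

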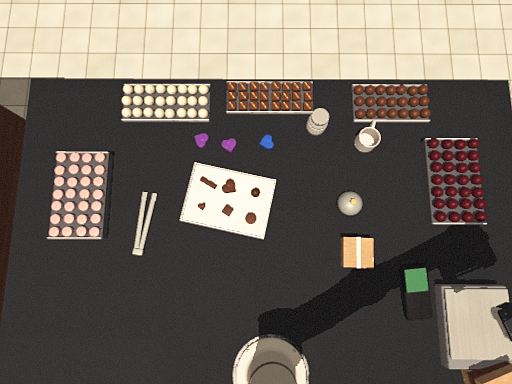

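View pics/scene0.png

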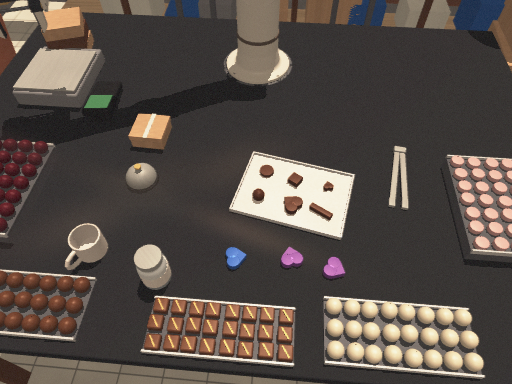

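Top view: the candidates for the large heart are brown (229,186), small brown (201,206), purple (201,140) and (229,145), and blue (267,142). The round candidates for the truffle are (255,192) and (251,218). The bell button is near (352,202). I choose (229,186) and (255,192), and will check them with a crop and measurements.

```bash
python3 - <<'E'
from h import *
a=dict(np.load('top0.npz'));b=dict(np.load('scene0.npz'))
def blobs(s,box):
    x0,y0,x1,y1=box
    im=s['pixels'][y0:y1,x0:x1];g=im.max(2)
    tray=cv2.morphologyEx((g>150).astype(np.uint8),cv2.MORPH_CLOSE,np.ones((25,25)))
    tray=cv2.erode(tray,np.ones((5,5)))
    m=((g<130)&(tray>0)).astype(np.uint8)
    n,l,st,c=cv2.connectedComponentsWithStats(m)
    for i in range(1,n):
        if st[i,4]<12: continue
        u,v=c[i]+[x0,y0]; zz=s['range_z'][y0:y1,x0:x1][l==i]
        p=ray(s,u,v,.02); print('px',np.round([u,v],1),'area',st[i,4],'xy@.02',p.round(4)[:2])
blobs(a,(175,155,285,245));print();blobs(b,(225,145,365,240))
# heights from depth
def pts(s,box):
    x0,y0,x1,y1=box;v,u=np.mgrid[y0:y1,x0:x1];z=s['range_z'][y0:y1,x0:x1]
    q=np.stack([u,v,np.ones_like(u)],-1)@np.linalg.inv(s['mtx']).T*z[...,None]
    return (q-s['tvec'].ravel())@s['R']
for n,u,v in(('heart',229,186),('ball',255,192),('disc',251,218),('sq',228,210)):
    P=pts(a,(u-6,v-6,u+7,v+7));print(n,np.percentile(P[...,2],[5,50,95,100]).round(4))
P=pts(a,(335,185,368,222)).reshape(-1,3);Q=P[P[:,2]>.052];print('bell',len(Q),Q.mean(0),'dome',P[P[:,2]>.015].mean(0))
P=pts(b,(120,155,162,195)).reshape(-1,3);Q=P[P[:,2]>.052];print('bell2',len(Q),Q.mean(0))
for s,bx in((a,(335,185,368,222)),(b,(120,155,162,195))):
    x0,y0,x1,y1=bx;h=cv2.cvtColor(s['pixels'][y0:y1,x0:x1],cv2.COLOR_RGB2HSV)
    m=(h[...,1]>110)&(h[...,2]>110);v,u=np.nonzero(m);print('brass',m.sum(),u.mean()+x0,v.mean()+y0,ray(s,u.mean()+x0,v.mean()+y0,.057))
for n,bx in(('box',(335,230,380,272)),('jar',(300,105,335,138)),('mug',(350,115,385,158))):
    P=pts(a,bx).reshape(-1,3);P=P[P[:,2]>.02];print(n,P.min(0).round(3),P.max(0).round(3))
c=lambda s,x0,y0,x1,y1,k:cv2.resize(s['pixels'][y0:y1,x0:x1],None,fx=k,fy=k,interpolation=cv2.INTER_CUBIC)
A=c(a,180,160,280,240,6);B=c(a,335,185,368,222,6)
o=np.zeros((480,800,3),np.uint8);o[:,:600]=A;o[:222,600:798]=B;B=c(b,120,155,162,195,4);o[240:400,600:768]=B
cv2.imwrite('pics/crop.png',o[...,::-1])
E
```

```text
px [207.  159.4] area 221 xy@.02 [0.6707 0.2087]
px [208.1 182.2] area 73 xy@.02 [0.5931 0.2028]
px [228.9 186.1] area 122 xy@.02 [0.5801 0.1338]
px [279.3 189. ] area 166 xy@.02 [ 0.5714 -0.0321]
px [255.1 191.9] area 54 xy@.02 [0.5611 0.0473]
px [178.8 202.7] area 231 xy@.02 [0.5243 0.2968]
px [201.3 205.7] area 26 xy@.02 [0.5149 0.2228]
px [227.3 209.3] area 60 xy@.02 [0.5034 0.1379]
px [250.5 216.2] area 56 xy@.02 [0.481  0.0619]
px [246.9 240. ] area 243 xy@.02 [0.4046 0.0733]

px [267.  149.1] area 232 xy@.02 [0.4078 0.061 ]
px [266.3 170.7] area 109 xy@.02 [0.4845 0.0647]
px [294.9 179.8] area 110 xy@.02 [0.5085 0.1404]
px [358.9 179.6] area 90 xy@.02 [0.4935 0.3051]
px [328.  186.8] area 49 xy@.02 [0.5237 0.2251]
px [258.  194.6] area 114 xy@.02 [0.5639 0.0494]
px [228.6 198. ] area 137 xy@.02 [ 0.5806 -0.0228]
px [292.3 206. ] area 120 xy@.02 [0.591  0.1363]
px [320.8 212.2] area 110 xy@.02 [0.6032 0.2059]
px [317.2 235.5] area 265 xy@.02 [0.6694 0.1969]
heart [0.0056 0.0214 0.0251 0.0271]
ball [0.003  0.009  0.0329 0.0372]
disc [0.0041 0.0135 0.0188 1.1904]
sq [0.0043 0.0159 0.0243 0.027 ]
bell 33 [ 0.48181253 -0.17811132  0.36651943] dome [ 0.52213579 -0.25334954  0.05796638]
bell2 41 [ 0.61894914 -0.20893302  0.16868835]
brass 23 352.7826086956522 200.91304347826087 [ 0.52732499 -0.26228672  0.057     ]
brass 34 137.05882352941177 166.23529411764707 [ 0.52869173 -0.26090607  0.057     ]
box [ 0.322 -0.325  0.021] [0.418 0.05  1.19 ]
jar [ 0.361 -0.189  0.02 ] [0.865 0.05  1.19 ]
mug [ 0.361 -0.39   0.02 ] [0.829 0.05  1.19 ]
```

View pics/crop.png

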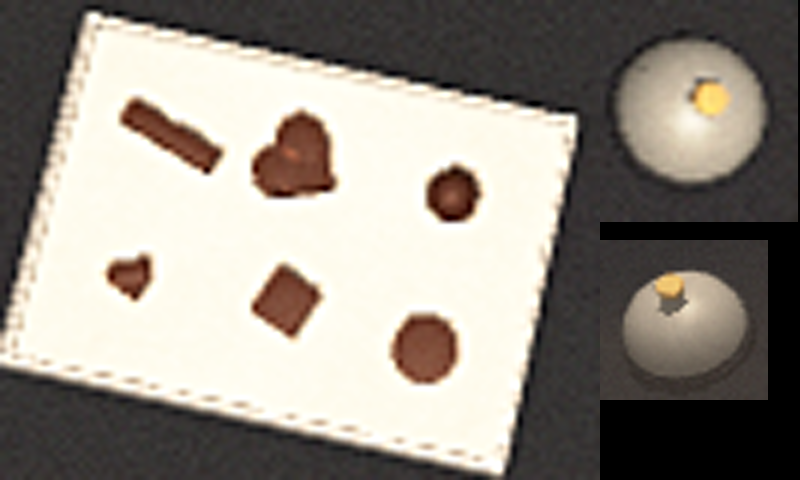

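The crop confirms it: a large two-lobed heart at (229,186), the glossy ball at (255,192), and a flat disc at (251,217). Both views agree within about 1 cm: heart (0.584,0.135), truffle (0.562,0.048), button (0.528,-0.262). I'm closing the fingers and crossing at height.

Request:
carry_out:
  dr:
    - [0, 0, 0]
    - [0, 0, 0]
    - [0, 0, 0]
    - [0, 0, 0]
    - [0, 0, 0]
  translation:
    - [0.5, -0.5, 0]
    - [1, -1, 0]
    - [1, -1, 0]
    - [1, -1, 0]
    - [1, -1, 0]
  hand: [1, 1, 1, 1, 1]

```text
t: 0.52
position: [0.2874, -0.4875, 0.245]
tool_rot: [-3.087, -0.58, 0.0]
wrist_force: [0.5, -0.1, 0.2]
grip_width: 0.0634
grip_force: 0.0
```

Request:
carry_out:
  dr:
    - [0, 0, 0]
    - [0, 0, 0]
    - [0, 0, 0]
    - [0, 0, 0]
    - [0, 0, 0]
  translation:
    - [1, -1, 0]
    - [1, -1, 0]
    - [1, -1, 0]
    - [1, -1, 0]
    - [1, -1, 0]
  hand: [1, 1, 1, 1, 1]

```text
t: 0.93
position: [0.3443, -0.358, 0.2452]
tool_rot: [-3.087, -0.581, 0.001]
wrist_force: [0.9, -0.0, 0.6]
grip_width: 0.0299
grip_force: 0.0
```

Request:
carry_out:
  dr:
    - [0, 0, 0]
    - [0, 0, 0]
    - [0, 0, 0]
    - [0, 0, 0]
    - [0, 0, 0]
  translation:
    - [1, -1, 0]
    - [1, -1, 0]
    - [1, -1, 0]
    - [1, -1, 0]
    - [1, -1, 0]
  hand: [1, 1, 1, 1, 1]

```text
t: 1.35
position: [0.401, -0.2286, 0.2453]
tool_rot: [-3.087, -0.58, 0.001]
wrist_force: [0.5, 0.6, 1.1]
grip_width: 0.001
grip_force: 0.0
```

Request:
carry_out:
  dr:
    - [0, 0, 0]
    - [0, 0, 0]
    - [0, 0, 0]
    - [0, 0, 0]
    - [0, 0, 0]
  translation:
    - [1, -1, 0]
    - [1, -1, 0]
    - [1, -1, 0]
    - [1, -1, 0]
    - [1, -1, 0]
  hand: [1, 1, 1, 1, 1]

```text
t: 1.77
position: [0.4579, -0.0992, 0.2454]
tool_rot: [3.087, 0.58, -0.001]
wrist_force: [0.5, 0.1, -0.1]
grip_width: 0.0001
grip_force: 0.0
```

```bash
python3 -c "
from h import *
print(manip.sense()['joint_pos'].round(2))"
```

```text
[ 0.83  0.21 -0.75  1.98  0.17  1.01 -1.2 ]
```

Request:
carry_out:
  dr:
    - [0, 0, 0]
    - [0, 0, 0]
    - [0, 0, 0]
    - [0, 0, 0]
    - [0, 0, 0]
  translation:
    - [1, -0.8, 0]
    - [1, -0.8, 0]
    - [1, -0.8, 0]
    - [1, -0.8, 0]
    - [1, -0.8, 0]
  hand: [1, 1, 1, 1, 1]

```text
t: 2.18
position: [0.5221, 0.0114, 0.2452]
tool_rot: [3.087, 0.58, -0.001]
wrist_force: [0.5, -0.5, 0.5]
grip_width: 0.0005
grip_force: 0.0
```

Request:
carry_out:
  dr:
    - [0, 0, 0]
    - [0, 0, 0]
    - [0, 0, 0]
    - [0, 0, 0]
    - [0, 0, 0]
  translation:
    - [1, -0.8, 0]
    - [1, -0.8, 0]
    - [1, -0.8, 0]
    - [1, -0.8, 0]
    - [0, 0, 0]
  hand: [1, 1, 1, 1, 1]

```text
t: 2.6
position: [0.5742, 0.105, 0.2456]
tool_rot: [-3.082, -0.589, -0.003]
wrist_force: [-0.2, 0.2, -0.0]
grip_width: 0.0003
grip_force: 0.0
```

Request:
carry_out:
  dr:
    - [0, 0, 0]
    - [0, 0, 0]
  translation:
    - [0, 0, 0]
    - [0, 0, 0]
  hand: [1, 1]

```text
t: 2.77
position: [0.5726, 0.0984, 0.2449]
tool_rot: [3.087, 0.581, -0.002]
wrist_force: [0.0, -0.3, -1.0]
grip_width: 0.0001
grip_force: 0.0
```

Request:
carry_out:
  dr:
    - [0, 0, 0]
    - [0, 0, 0]
    - [0, 0, 0]
    - [0, 0, 0]
    - [0, 0, 0]
  translation:
    - [0.6, -0.75, 0]
    - [0.6, -0.75, 0]
    - [0, 0, 0.8]
    - [0, 0, 1]
    - [0, 0, 1]
  hand: [1, 1, 1, 1, 1]

```text
t: 3.18
position: [0.5848, 0.1341, 0.1893]
tool_rot: [3.087, 0.578, 0.001]
wrist_force: [-0.3, -0.2, -0.5]
grip_width: 0.0004
grip_force: 0.0
```

Request:
carry_out:
  dr:
    - [0, 0, 0]
    - [0, 0, 0]
    - [0, 0, 0]
    - [0, 0, 0]
    - [0, 0, 0]
  translation:
    - [0, 0, 1]
    - [0, 0, 0.5]
    - [0, 0, 0.2]
    - [0, 0, 0]
    - [0, 0, 0]
  hand: [1, 1, 1, 1, 1]

```text
t: 3.6
position: [0.5852, 0.1353, 0.1563]
tool_rot: [3.088, 0.58, 0.002]
wrist_force: [-1.2, -0.5, 0.3]
grip_width: 0.0001
grip_force: 0.0
```

```bash
python3 - <<'E'
from h import *
s=snap('scene');cv2.imwrite('pics/c2.png',cv2.resize(s['pixels'][110:250,220:380],None,fx=4,fy=4,interpolation=cv2.INTER_CUBIC)[...,::-1])
print(manip.sense()['position'])
E
```

```text
[0.58546885 0.13563884 0.15677977]
```

View pics/c2.png

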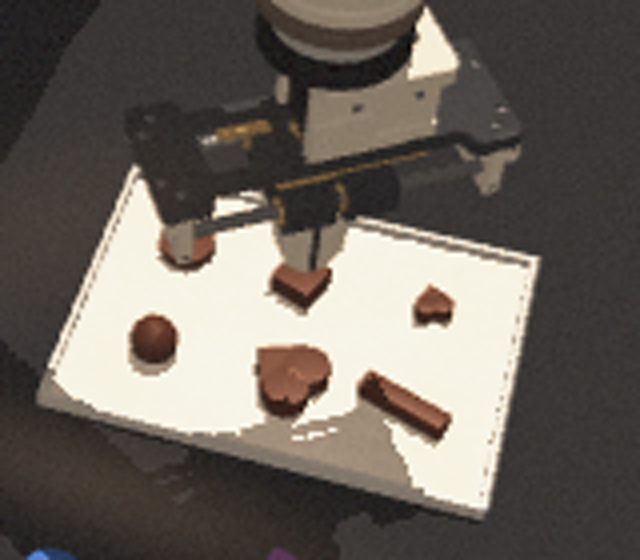

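The crop shows the closed fingertips at crop (315,270), over the heart's location seen obliquely; the heart is at crop (293,375). The clearances look fine, so I'm descending.

Request:
carry_out:
  dr:
    - [0, 0, 0]
    - [0, 0, 0]
    - [0, 0, 0]
    - [0, 0, 0]
    - [0, 0, 0]
  translation:
    - [0, 0, 1]
    - [0, 0, 1]
    - [0, 0, 1]
    - [0, 0, 0.5]
    - [0, 0, 0]
  hand: [1, 1, 1, 1, 1]

```text
t: 4.07
position: [0.5837, 0.1352, 0.0842]
tool_rot: [3.087, 0.581, -0.004]
wrist_force: [-0.4, 0.5, -1.4]
grip_width: 0.0007
grip_force: 0.0
```

Request:
carry_out:
  dr:
    - [0, 0, 0]
    - [0, 0, 0]
    - [0, 0, 0]
    - [0, 0, 0]
    - [0, 0, 0]
  translation:
    - [0, 0, 0.5]
    - [0, 0, 0.2]
    - [0, 0, 0]
    - [0, 0, 0]
    - [0, 0, 0]
  hand: [1, 1, 1, 1, 1]

```text
t: 4.48
position: [0.5852, 0.1359, 0.0722]
tool_rot: [-3.087, -0.581, -0.002]
wrist_force: [-0.3, 0.2, -0.4]
grip_width: 0.0003
grip_force: 0.0
```

```bash
python3 - <<'E'
from h import *
o=[]
for n,(x0,y0,x1,y1) in(('scene',(230,145,360,240)),('top',(175,155,285,245))):
    s=snap(n);o.append(cv2.resize(s['pixels'][y0:y1,x0:x1],(400,300),interpolation=cv2.INTER_CUBIC))
cv2.imwrite('pics/c3.png',np.hstack(o)[...,::-1])
E
```

```text
(no output)
```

View pics/c3.png

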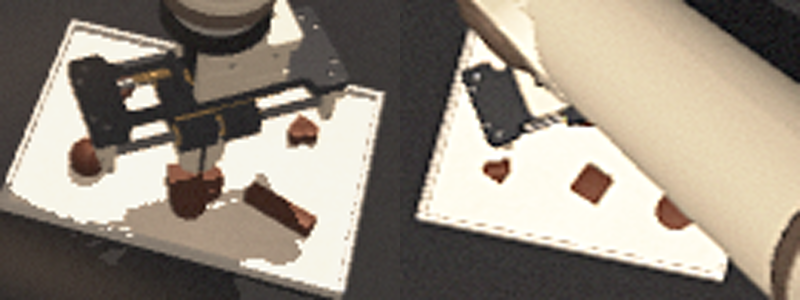

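The tips sit right above the large heart (left panel, 200,165). I'm lowering a few millimetres and dwelling.

Request:
carry_out:
  dr:
    - [0, 0, 0]
    - [0, 0, 0]
    - [0, 0, 0]
    - [0, 0, 0]
    - [0, 0, 0]
  translation:
    - [0, 0, 0.25]
    - [0, 0, 0]
    - [0, 0, 0]
    - [0, 0, 0]
    - [0, 0, 0]
  hand: [1, 1, 1, 1, 1]

```text
t: 5.0
position: [0.5847, 0.1357, 0.0666]
tool_rot: [-3.087, -0.581, -0.0]
wrist_force: [-0.6, -0.1, 0.3]
grip_width: 0.0001
grip_force: 0.0
```

Request:
carry_out:
  dr:
    - [0, 0, 0]
    - [0, 0, 0]
    - [0, 0, 0]
    - [0, 0, 0]
    - [0, 0, 0]
  translation:
    - [0, 0, 0]
    - [0, 0, 0]
    - [0, 0, 0]
    - [0, 0, 0]
    - [0, 0, 0]
  hand: [1, 1, 1, 1, 1]

```text
t: 5.42
position: [0.5847, 0.1357, 0.0666]
tool_rot: [-3.087, -0.581, -0.0]
wrist_force: [-0.7, -0.7, -0.0]
grip_width: 0.0003
grip_force: 0.0
```

Request:
carry_out:
  dr:
    - [0, 0, 0]
    - [0, 0, 0]
    - [0, 0, 0]
    - [0, 0, 0]
    - [0, 0, 0]
  translation:
    - [0, 0, 0]
    - [0, 0, 0]
    - [0, 0, 0]
    - [0, 0, 0]
    - [0, 0, 0]
  hand: [1, 1, 1, 1, 1]

```text
t: 5.83
position: [0.5847, 0.1357, 0.0665]
tool_rot: [3.087, 0.581, -0.0]
wrist_force: [0.0, -0.9, 0.4]
grip_width: 0.0003
grip_force: 0.0
```

Request:
carry_out:
  dr:
    - [0, 0, 0]
    - [0, 0, 0]
    - [0, 0, 0]
    - [0, 0, 0]
    - [0, 0, 0]
  translation:
    - [0, 0, 0]
    - [0, 0, 0]
    - [0, 0, 0]
    - [0, 0, 0]
    - [0, 0, 0]
  hand: [1, 1, 1, 1, 1]

```text
t: 6.25
position: [0.5847, 0.1357, 0.0666]
tool_rot: [3.087, 0.581, 0.0]
wrist_force: [0.6, 0.3, 1.0]
grip_width: 0.0008
grip_force: 0.0
```

Request:
carry_out:
  dr:
    - [0, 0, 0]
    - [0, 0, 0]
    - [0, 0, 0]
    - [0, 0, 0]
    - [0, 0, 0]
  translation:
    - [0, 0, 0]
    - [0, 0, 0]
    - [0, 0, 0]
    - [0, 0, 0]
    - [0, 0, 0]
  hand: [1, 1, 1, 1, 1]

```text
t: 6.67
position: [0.5847, 0.1357, 0.0665]
tool_rot: [3.087, 0.581, 0.0]
wrist_force: [0.4, -0.7, -0.2]
grip_width: 0.0006
grip_force: 0.0
```

Request:
carry_out:
  dr:
    - [0, 0, 0]
    - [0, 0, 0]
    - [0, 0, 0]
    - [0, 0, 0]
    - [0, 0, 0]
  translation:
    - [0, 0, 0]
    - [0, 0, 0]
    - [0, 0, 0]
    - [0, 0, 0]
    - [0, 0, 0]
  hand: [1, 1, 1, 1, 1]

```text
t: 7.08
position: [0.5847, 0.1357, 0.0666]
tool_rot: [-3.087, -0.581, -0.0]
wrist_force: [-0.4, 0.3, -0.6]
grip_width: 0.0001
grip_force: 0.0
```

Request:
carry_out:
  dr:
    - [0, 0, 0]
    - [0, 0, 0]
    - [0, 0, 0]
    - [0, 0, 0]
    - [0, 0, 0]
  translation:
    - [0, 0, -1]
    - [0, 0, -1]
    - [0, 0, -1]
    - [0, 0, -1]
    - [0, 0, 0]
  hand: [1, 1, 1, 1, 1]

```text
t: 7.5
position: [0.5871, 0.1369, 0.1507]
tool_rot: [-3.087, -0.581, -0.01]
wrist_force: [0.1, -0.1, 0.8]
grip_width: 0.0003
grip_force: 0.0
```

Request:
carry_out:
  dr:
    - [0, 0, 0]
    - [0, 0, 0]
    - [0, 0, 0]
    - [0, 0, 0]
    - [0, 0, 0]
  translation:
    - [-0.66, 0.92, 0]
    - [-0.66, 0.92, 0]
    - [-0.66, 0.92, 0]
    - [-0.66, 0.92, 0]
    - [0, 0, 0]
  hand: [1, 1, 1, 1, 1]

```text
t: 7.92
position: [0.561, 0.0417, 0.1453]
tool_rot: [3.086, 0.571, -0.005]
wrist_force: [-0.2, -0.3, -0.4]
grip_width: 0.0004
grip_force: 0.0
```

Request:
carry_out:
  dr:
    - [0, 0, 0]
    - [0, 0, 0]
    - [0, 0, 0]
    - [0, 0, 0]
    - [0, 0, 0]
  translation:
    - [0, 0, 0]
    - [0, 0, 0]
    - [0, 0, 0.5]
    - [0, 0, 0]
    - [0, 0, 0]
  hand: [1, 1, 1, 1, 1]

```text
t: 8.33
position: [0.5615, 0.049, 0.1356]
tool_rot: [-3.086, -0.583, 0.002]
wrist_force: [0.1, 0.6, 0.0]
grip_width: 0.0006
grip_force: 0.0
```

Request:
carry_out:
  dr:
    - [0, 0, 0]
    - [0, 0, 0]
    - [0, 0, 0]
    - [0, 0, 0]
    - [0, 0, 0]
  translation:
    - [0, 0, 0.6]
    - [0, 0, 0.7]
    - [0, 0, 0.6]
    - [0, 0, 0.4]
    - [0, 0, 0.3]
  hand: [1, 1, 1, 1, 1]

```text
t: 8.75
position: [0.5611, 0.0479, 0.0825]
tool_rot: [-3.087, -0.581, 0.004]
wrist_force: [0.6, 0.6, 0.0]
grip_width: 0.0006
grip_force: 0.0
```

Request:
carry_out:
  dr:
    - [0, 0, 0]
    - [0, 0, 0]
    - [0, 0, 0]
    - [0, 0, 0]
    - [0, 0, 0]
  translation:
    - [0, 0, 0.2]
    - [0, 0, 0]
    - [0, 0, 0]
    - [0, 0, 0]
    - [0, 0, 0]
  hand: [1, 1, 1, 1, 1]

```text
t: 9.17
position: [0.5627, 0.048, 0.0811]
tool_rot: [3.087, 0.581, 0.002]
wrist_force: [1.0, 0.0, -0.4]
grip_width: 0.0003
grip_force: 0.0
```

```bash
python3 - <<'E'
from h import *
x0,y0,x1,y1=230,145,360,240
s=snap('scene');cv2.imwrite('pics/c4.png',cv2.resize(s['pixels'][y0:y1,x0:x1],(520,380),interpolation=cv2.INTER_CUBIC)[...,::-1])
E
```

```text
(no output)
```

View pics/c4.png

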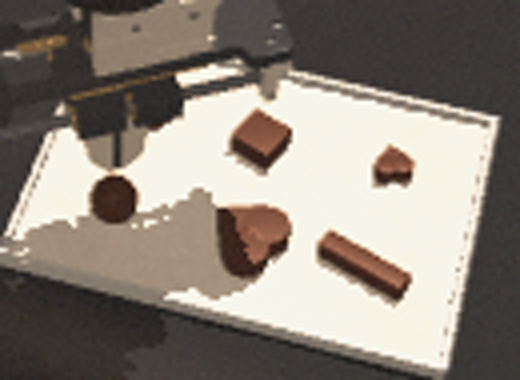

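The tips (115,165) are right above the truffle (113,198), about 28 mm clear. I'll dwell here, then lift.

Request:
carry_out:
  dr:
    - [0, 0, 0]
    - [0, 0, 0]
    - [0, 0, 0]
    - [0, 0, 0]
    - [0, 0, 0]
  translation:
    - [0, 0, 0.1]
    - [0, 0, 0]
    - [0, 0, 0]
    - [0, 0, 0]
    - [0, 0, 0]
  hand: [1, 1, 1, 1, 1]

```text
t: 9.63
position: [0.5622, 0.0479, 0.0786]
tool_rot: [3.087, 0.581, 0.0]
wrist_force: [-0.7, -0.5, -0.0]
grip_width: 0.0004
grip_force: 0.0
```

Request:
carry_out:
  dr:
    - [0, 0, 0]
    - [0, 0, 0]
    - [0, 0, 0]
    - [0, 0, 0]
    - [0, 0, 0]
  translation:
    - [0, 0, 0]
    - [0, 0, 0]
    - [0, 0, 0]
    - [0, 0, 0]
    - [0, 0, 0]
  hand: [1, 1, 1, 1, 1]

```text
t: 10.05
position: [0.5622, 0.048, 0.0785]
tool_rot: [-3.087, -0.581, -0.0]
wrist_force: [0.2, -0.7, -0.4]
grip_width: 0.0004
grip_force: 0.0
```

Request:
carry_out:
  dr:
    - [0, 0, 0]
    - [0, 0, 0]
    - [0, 0, 0]
    - [0, 0, 0]
    - [0, 0, 0]
  translation:
    - [0, 0, 0]
    - [0, 0, 0]
    - [0, 0, 0]
    - [0, 0, 0]
    - [0, 0, 0]
  hand: [1, 1, 1, 1, 1]

```text
t: 10.47
position: [0.5622, 0.048, 0.0786]
tool_rot: [3.087, 0.581, 0.0]
wrist_force: [0.3, 0.1, -0.1]
grip_width: 0.0002
grip_force: 0.0
```

Request:
carry_out:
  dr:
    - [0, 0, 0]
    - [0, 0, 0]
    - [0, 0, 0]
    - [0, 0, 0]
    - [0, 0, 0]
  translation:
    - [0, 0, 0]
    - [0, 0, 0]
    - [0, 0, 0]
    - [0, 0, 0]
    - [0, 0, 0]
  hand: [1, 1, 1, 1, 1]

```text
t: 10.88
position: [0.5622, 0.0479, 0.0785]
tool_rot: [3.087, 0.581, 0.0]
wrist_force: [0.1, 0.5, 0.0]
grip_width: 0.0009
grip_force: 0.0
```

Request:
carry_out:
  dr:
    - [0, 0, 0]
    - [0, 0, 0]
    - [0, 0, 0]
    - [0, 0, 0]
    - [0, 0, 0]
  translation:
    - [0, 0, 0]
    - [0, 0, 0]
    - [0, 0, 0]
    - [0, 0, 0]
    - [0, 0, 0]
  hand: [1, 1, 1, 1, 1]

```text
t: 11.3
position: [0.5622, 0.0479, 0.0785]
tool_rot: [-3.087, -0.581, -0.0]
wrist_force: [-0.1, -0.9, -1.0]
grip_width: 0.0004
grip_force: 0.0
```

Request:
carry_out:
  dr:
    - [0, 0, 0]
    - [0, 0, 0]
    - [0, 0, 0]
    - [0, 0, 0]
    - [0, 0, 0]
  translation:
    - [0, 0, 0]
    - [0, 0, 0]
    - [0, 0, 0]
    - [0, 0, 0]
    - [0, 0, 0]
  hand: [1, 1, 1, 1, 1]

```text
t: 11.72
position: [0.5623, 0.0479, 0.0786]
tool_rot: [3.087, 0.581, 0.0]
wrist_force: [-0.1, 0.0, 0.4]
grip_width: 0.0003
grip_force: 0.0
```

Request:
carry_out:
  dr:
    - [0, 0, 0]
    - [0, 0, 0]
    - [0, 0, 0]
    - [0, 0, 0]
    - [0, 0, 0]
  translation:
    - [0, 0, -1]
    - [0, 0, -1]
    - [0, 0, -1]
    - [0, 0, -1]
    - [0, 0, 0]
  hand: [1, 1, 1, 1, 1]

```text
t: 12.13
position: [0.5648, 0.0487, 0.1624]
tool_rot: [3.087, 0.581, 0.01]
wrist_force: [0.7, 0.4, 0.1]
grip_width: 0.0007
grip_force: 0.0
```

Request:
carry_out:
  dr:
    - [0, 0, 0]
    - [0, 0, 0]
    - [0, 0, 0]
    - [0, 0, 0]
    - [0, 0, 0]
  translation:
    - [-0.52, 0.98, 0]
    - [-0.52, 0.98, 0]
    - [-0.52, 0.98, 0]
    - [-0.52, 0.98, 0]
    - [-0.52, 0.98, 0]
  hand: [1, 1, 1, 1, 1]

```text
t: 12.55
position: [0.5488, -0.0633, 0.1579]
tool_rot: [-3.087, -0.581, 0.001]
wrist_force: [0.9, 0.1, -0.6]
grip_width: 0.0001
grip_force: 0.0
```

Request:
carry_out:
  dr:
    - [0, 0, 0]
    - [0, 0, 0]
    - [0, 0, 0]
    - [0, 0, 0]
    - [0, 0, 0]
  translation:
    - [-0.52, 0.98, 0]
    - [-0.52, 0.98, 0]
    - [-0.52, 0.98, 0]
    - [-0.52, 0.98, 0]
    - [-0.52, 0.98, 0]
  hand: [1, 1, 1, 1, 1]

```text
t: 12.97
position: [0.5359, -0.1735, 0.1579]
tool_rot: [-3.087, -0.581, 0.001]
wrist_force: [-0.0, -0.0, 0.4]
grip_width: 0.0
grip_force: 0.0
```

Request:
carry_out:
  dr:
    - [0, 0, 0]
    - [0, 0, 0]
    - [0, 0, 0]
    - [0, 0, 0]
    - [0, 0, 0]
  translation:
    - [-0.52, 0.98, 0]
    - [-0.52, 0.98, 0]
    - [-0.52, 0.98, 0]
    - [-0.52, 0.98, 0]
    - [0, 0, 0]
  hand: [1, 1, 1, 1, 1]

```text
t: 13.38
position: [0.5244, -0.2669, 0.1575]
tool_rot: [3.087, 0.569, -0.003]
wrist_force: [0.0, -1.5, -0.0]
grip_width: 0.0008
grip_force: 0.0
```

Request:
carry_out:
  dr:
    - [0, 0, 0]
    - [0, 0, 0]
    - [0, 0, 0]
    - [0, 0, 0]
    - [0, 0, 0]
  translation:
    - [0, 0, 0]
    - [0, 0, 0]
    - [0, 0, 0]
    - [0, 0, 0]
    - [0, 0, 0]
  hand: [1, 1, 1, 1, 1]

```text
t: 13.8
position: [0.5266, -0.2594, 0.1586]
tool_rot: [-3.087, -0.584, -0.0]
wrist_force: [-0.3, -0.2, 0.1]
grip_width: 0.0004
grip_force: 0.0
```

Request:
carry_out:
  dr:
    - [0, 0, 0]
    - [0, 0, 0]
    - [0, 0, 0]
    - [0, 0, 0]
    - [0, 0, 0]
  translation:
    - [0.05, 0.1, 0.7]
    - [0, 0, 0.8]
    - [0, 0, 0.8]
    - [0, 0, 0.6]
    - [0, 0, 0.5]
  hand: [1, 1, 1, 1, 1]

```text
t: 14.22
position: [0.5273, -0.2616, 0.0886]
tool_rot: [-3.086, -0.581, 0.002]
wrist_force: [-0.7, 1.1, -0.7]
grip_width: 0.0004
grip_force: 0.0
```

Request:
carry_out:
  dr:
    - [0, 0, 0]
    - [0, 0, 0]
    - [0, 0, 0]
    - [0, 0, 0]
    - [0, 0, 0]
  translation:
    - [0, 0, 0.1]
    - [0, 0, 0]
    - [0, 0, 0]
    - [0, 0, 0]
    - [0, 0, 0]
  hand: [1, 1, 1, 1, 1]

```text
t: 14.63
position: [0.5286, -0.2624, 0.0894]
tool_rot: [3.086, 0.58, 0.002]
wrist_force: [0.3, 0.2, -0.4]
grip_width: 0.0006
grip_force: 0.0
```

```bash
python3 - <<'E'
from h import *
o=[]
for n,(x0,y0,x1,y1) in(('scene',(100,130,180,190)),('top',(310,170,390,230))):
    s=snap(n);o.append(cv2.resize(s['pixels'][y0:y1,x0:x1],(400,300),interpolation=cv2.INTER_CUBIC))
cv2.imwrite('pics/c5.png',np.hstack(o)[...,::-1])
print(manip.sense()['position'])
E
```

```text
[ 0.52834307 -0.26239885  0.08924637]
```

View pics/c5.png

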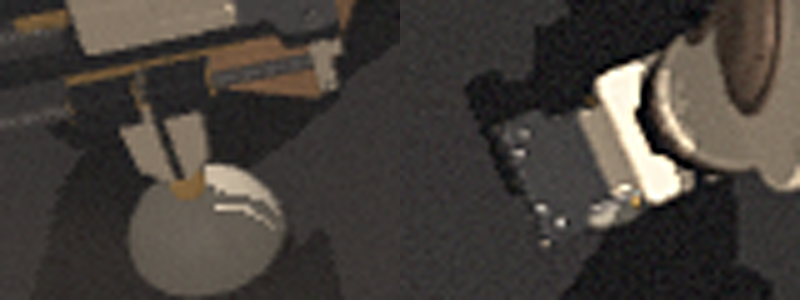

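The closed tips sit over the brass button (left panel, 187,185). I'm pressing slowly.

Request:
carry_out:
  dr:
    - [0, 0, 0]
    - [0, 0, 0]
    - [0, 0, 0]
    - [0, 0, 0]
    - [0, 0, 0]
  translation:
    - [0, 0, 0.25]
    - [0, 0, 0.25]
    - [0, 0, 0.15]
    - [0, 0, 0.1]
    - [0, 0, 0]
  hand: [1, 1, 1, 1, 1]

```text
t: 15.15
position: [0.5279, -0.2622, 0.0732]
tool_rot: [-3.087, -0.581, 0.0]
wrist_force: [-1.2, 0.0, 4.5]
grip_width: 0.0006
grip_force: 1.7
```

Request:
carry_out:
  dr:
    - [0, 0, 0]
    - [0, 0, 0]
    - [0, 0, 0]
    - [0, 0, 0]
    - [0, 0, 0]
  translation:
    - [0, 0, 0.1]
    - [0, 0, 0]
    - [0, 0, 0]
    - [0, 0, 0]
    - [0, 0, 0]
  hand: [1, 1, 1, 1, 1]

```text
t: 15.57
position: [0.5278, -0.2623, 0.0717]
tool_rot: [3.087, 0.58, -0.0]
wrist_force: [-1.8, -0.5, 4.9]
grip_width: 0.0005
grip_force: 2.2
```

Request:
carry_out:
  dr:
    - [0, 0, 0]
    - [0, 0, 0]
    - [0, 0, 0]
    - [0, 0, 0]
    - [0, 0, 0]
  translation:
    - [0, 0, 0.1]
    - [0, 0, 0]
    - [0, 0, 0]
    - [0, 0, 0]
    - [0, 0, 0]
  hand: [1, 1, 1, 1, 1]

```text
t: 15.98
position: [0.528, -0.2623, 0.0709]
tool_rot: [3.086, 0.58, -0.001]
wrist_force: [-4.6, 0.5, 14.9]
grip_width: 0.0004
grip_force: 7.4
```

The force jumped to 15 N, so the button is fully down. I'm drawing clear.

Request:
carry_out:
  dr:
    - [0, 0, 0]
    - [0, 0, 0]
    - [0, 0, 0]
    - [0, 0, 0]
    - [0, 0, 0]
  translation:
    - [0, 0, -0.3]
    - [0, 0, -0.5]
    - [0, 0, -1]
    - [0, 0, -1]
    - [0, 0, -1]
  hand: [1, 1, 1, 1, 1]

```text
t: 16.4
position: [0.5277, -0.2614, 0.1461]
tool_rot: [-3.086, -0.581, 0.0]
wrist_force: [0.6, -0.9, -0.1]
grip_width: 0.0005
grip_force: 0.0
```

Request:
carry_out:
  dr:
    - [0, 0, 0]
    - [0, 0, 0]
    - [0, 0, 0]
    - [0, 0, 0]
    - [0, 0, 0]
  translation:
    - [0, 0, -1]
    - [0, 0, -1]
    - [0, 0, -0.5]
    - [0, 0, 0]
    - [0, 0, 0]
  hand: [1, 1, 1, 1, 1]

```text
t: 16.82
position: [0.5279, -0.2621, 0.1955]
tool_rot: [3.087, 0.581, 0.001]
wrist_force: [0.4, -0.0, 0.2]
grip_width: 0.0003
grip_force: 0.0
```

Request:
carry_out:
  dr:
    - [0, 0, 0]
    - [0, 0, 0]
    - [0, 0, 0]
    - [0, 0, 0]
    - [0, 0, 0]
  translation:
    - [0, 0, 0]
    - [0, 0, 0]
    - [0, 0, 0]
    - [0, 0, 0]
    - [0, 0, 0]
  hand: [1, 1, 1, 1, 1]

```text
t: 17.23
position: [0.5277, -0.2619, 0.1949]
tool_rot: [-3.087, -0.581, 0.001]
wrist_force: [0.3, -0.2, 0.9]
grip_width: 0.0003
grip_force: 0.0
```

```bash
python3 - <<'E'
from h import *
s=snap('scene');save(s,'pics/end.png')
E
```

```text
(no output)
```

View pics/end.png

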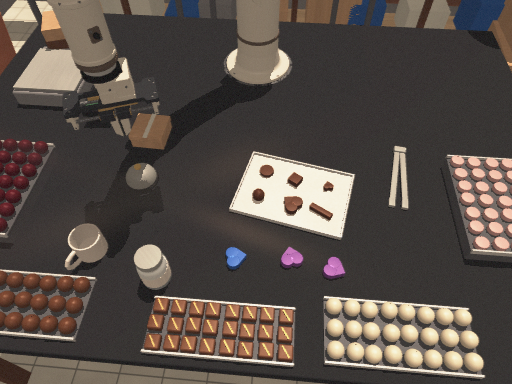

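The arm is clear of the bell (140,176), and the chocolates and the other items sit at the same pixels as at the start.

```bash
python3 -c "
from cell import manip
print(manip.close_job())"
```

```text
the job is handed in; nothing more can be done
None
```

I pointed at the larger heart and then the ball truffle for over two seconds each, pressed the bell fully down and drew clear; no chocolates or other items looked moved in the final picture, and the job is handed in, though no verdict came back.

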